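# Lay out the sharpening stones

## Robot

A 6-joint arm with a two-finger parallel gripper is mounted at the origin on a cart in front of the work surface, level with it; the furniture and walls round the work are solid. World frame = base frame: x ahead of the robot, y to its left, z up, the work surface at z = 0. Lengths are in m, angles in rad, forces in N, time in s.
With the tool pointing down it reaches from about 0.4 to 0.825 m from the base axis. Payload 7 kg.
Tool frame: the origin (TCP) lies on the centre line of the jaws, within the pads' length; the fingertips stand 14 mm ahead of it and the grasp point (between the pads) lies 5 mm behind it; z points along the fingers, y is the line along which they close (so a half turn about z gives the same grasp; the last joint's range is limited). The gripper opens to 88 mm and grips with 3 to 60 N. Pads are 19 mm wide; open, the fingers measure 130 mm over their backs; the gripper's body (78 mm by 193 mm) begins 47 mm behind the grasp point.
Start: joints at [-1.062, 0.359, 0.012, 0, -1.224, -0.288], TCP at [0.148, -0.659, 0.241] pointing down, gripper open.
Joint ranges: [-3.07, 3.07], [-1.43, 2.12], [-1.02, 1.25], [-3.03, 1.67], [-3.05, -0], [-3.03, 3.03]. Speed limits (rad/s): [2.39, 2.39, 3.01, 3.14, 3.14, 3.14].

## Interface

Orientations are given as [roll, pitch, yaw] about the fixed x, y, z axes, in that order (R = Rz(yaw) Ry(pitch) Rx(roll)).
In Python, from station import arm gives the robot as it stands.
- The arm moves only by the tool move_arm, never from a script. Its argument "rows" is a list of rows, each an object with "translation": the shift along the tool's x, y, z in cm, a list of three; "rot": the turn, a rotation vector about the tool's x, y, z in degrees, a list of three; "hand": the closure, from 0 (fully open) to 1 (shut). A call has 1 to 8 rows; each row is the pose to reach, as a shift and turn from the pose commanded when the call began, along the tool's axes at that moment; what a row does not reach only later rows make up. A row lasts 1/12 s, in which the tool goes at most 41.7 mm and 7.16 degrees, less where a joint would pass 70% of its speed; a pose out of reach is approached as far as the arm can. A call with a gripper value outside its range is refused whole. The fingers move at their own pace and stop on an object; "squeeze" is the grip in N (left out, the last holds). Time passes only in rows, so rows that repeat a pose let the fingers close. It gives the time, the measured TCP pose, the force, the opening and the grip force at its end, in the units of the state.
- arm.get_state(): the state, without advancing time (a new reading comes with each control period).
- arm.grab_frame(name): name is "scene" or "top" or "wrist"; returns (picture, depth): 420x560x3 uint8, red, green, blue; 420x560 float32, m along the optical axis (not along the pixel's ray), 0 where there is no reading.
- arm.camera_params(name): a dict with "vfov" (degrees; the focal length in pixels is half the picture's height over the tangent of half this angle, whatever the lens; pixels are square), "cx", "cy" (the principal point, pixels), "position" and "orientation" of the camera in the world; the wrist camera has in their place "tool_from_camera" (4x4, takes a point from camera to tool coordinates, whose origin is the TCP and whose axes are the flange's). Camera axes: x right, y down, z forward; pixel columns grow to the right and rows downward; lengths in m; the calibration is good to about 2 mm. A picture is of the moment at which its call begins: read the wrist's pose just before it. camera_params takes no time and is no camera call.
- arm.job_done(): hands the job in; it is judged then, once.
Trained networks look in the newest picture that a camera, given by its name, has taken for a name from the list of things; names that differ only in an ending like _2 or _b are one class to them, and where a whole thing is asked for, a point or a joint stands for the part that bears it (a point fixed in the world has none). Each returns a list of dicts, best first, with "p" (0 to 1); they miss things now and then, are a little off and sometimes report something else, mostly with a low value. They report only what shows in the picture. A call takes as long as a camera call. They do not tell look-alikes from the thing itself.
- arm.search_frame(label, camera): "point" ([x, y, z] in m, in the coordinates of the camera as it stood for that picture, good to about 4 mm: the middle of the surface that is visible of it).
- arm.pinpoint(label, camera): "point" ([x, y, z] in m, in the coordinates of the camera as it stood for that picture, good to about 4 mm: a listed point, or the origin of a listed thing).
The state is a dict: "t": time; "q": joint angles; "qd": joint speeds; "joint_efforts": joint torques, N m; "eef_pos": TCP position; "ee_rot": TCP orientation; "force": force on the tool from outside, world axes, zero at the start; "moment": the same for the moment, N m; "width": finger opening in m; "gripper_force": force on a finger pad.
Only numpy, scipy, OpenCV 4.12 (cv2) and the standard library are available. Lean on these libraries where they do the work, as an engineer would, in place of code of your own. Each camera call takes 0.05 s, during which the arm holds its last target. There are 200 camera calls.

## Task

The chisel needs sharpening, but the four sharpening stones are piled on one another: take the pile apart and put each stone into the wooden bed that was cut to its size, the longest stone in the longest bed and so on, lying flat and fully down in its recess. Leave the chisel where it lies.

Things in the scene. Friction and masses are not known exactly. Their poses are not given: they have to be found in the camera images.
- coarse_stone: the dark grey sharpening stone, the longest of the four: a loose rectangular bar 200 x 60 x 25 mm (x = length, y = width, z = thickness). Origin: centre of its underside. It lies on the bench at the bottom of the pile.
- medium_stone: the orange-brown sharpening stone, the second longest of the four: a loose rectangular bar 165 x 55 x 22 mm (x = length, y = width, z = thickness). Origin: centre of its underside. At the start it lies on the dark grey stone, turned a little against it.
- fine_stone: the grey-green sharpening stone, the third longest of the four: a loose rectangular bar 130 x 50 x 20 mm (x = length, y = width, z = thickness). Origin: centre of its underside. At the start it lies on the orange-brown stone, turned a little against it.
- polish_stone: the white sharpening stone, the shortest of the four: a loose rectangular bar 95 x 45 x 18 mm (x = length, y = width, z = thickness). Origin: centre of its underside. At the start it lies on the grey-green stone, turned a little against it, on top of the pile.
- coarse_bed: wooden bed for the dark grey stone, the longest bed: fixed base 238 x 98 x 18 mm, x along its length, origin: centre of its underside. Its cork-lined recess is 10 mm deep (floor 8 mm above the origin), 210 x 70 mm at the floor, with sides leaning out to 218 x 78 mm at the rim. The middle of each long side has an open finger notch 46 mm wide, cut down to the floor.
- medium_bed: wooden bed for the orange-brown stone, the second longest bed: fixed base 203 x 93 x 18 mm, x along its length, origin: centre of its underside. Its cork-lined recess is 10 mm deep (floor 8 mm above the origin), 175 x 65 mm at the floor, with sides leaning out to 183 x 73 mm at the rim. The middle of each long side has an open finger notch 46 mm wide, cut down to the floor.
- fine_bed: wooden bed for the grey-green stone, the third longest bed: fixed base 168 x 88 x 18 mm, x along its length, origin: centre of its underside. Its cork-lined recess is 10 mm deep (floor 8 mm above the origin), 140 x 60 mm at the floor, with sides leaning out to 148 x 68 mm at the rim. The middle of each long side has an open finger notch 46 mm wide, cut down to the floor.
- polish_bed: wooden bed for the white stone, the shortest bed: fixed base 133 x 83 x 18 mm, x along its length, origin: centre of its underside. Its cork-lined recess is 10 mm deep (floor 8 mm above the origin), 105 x 55 mm at the floor, with sides leaning out to 113 x 63 mm at the rim. The middle of each long side has an open finger notch 46 mm wide, cut down to the floor.
- chisel: a wood chisel with a timber handle, 272 mm long (y = length) and up to 30 mm thick, lying loose and crosswise on the bench on the robot's side of the stones and beds; not to be moved. Origin: middle of its underside
Mind the look-alikes: they are no part of the job. Leave any blue or pink look-alike of the polish_stone alone.

How it is judged:
At the end, for the whole second after the job is handed in: Each of the four stones lies in its own bed: centred within 9 mm along and across the bed, its length along the bed's within 0.15 rad, its underside at most 3 mm above the recess floor, level within 0.04 rad, and at rest (x of coarse_stone in the frame of coarse_bed between -0.009 and 0.009 m and y of coarse_stone in the frame of coarse_bed between -0.009 and 0.009 m and z of coarse_stone in the frame of coarse_bed between 0.006 and 0.011 m and angle between the x axis of coarse_stone and the x axis of coarse_bed, either way round below 0.15 rad and angle between each of coarse_stone, medium_stone, fine_stone, polish_stone's own z axis and vertical below 0.04 rad and linear speed of each of coarse_stone, medium_stone, fine_stone, polish_stone below 0.01 m/s and angular speed of each of coarse_stone, medium_stone, fine_stone, polish_stone below 0.05 rad/s and x of medium_stone in the frame of medium_bed between -0.009 and 0.009 m and y of medium_stone in the frame of medium_bed between -0.009 and 0.009 m and z of medium_stone in the frame of medium_bed between 0.006 and 0.011 m and angle between the x axis of medium_stone and the x axis of medium_bed, either way round below 0.15 rad and x of fine_stone in the frame of fine_bed between -0.009 and 0.009 m and y of fine_stone in the frame of fine_bed between -0.009 and 0.009 m and z of fine_stone in the frame of fine_bed between 0.006 and 0.011 m and angle between the x axis of fine_stone and the x axis of fine_bed, either way round below 0.15 rad and x of polish_stone in the frame of polish_bed between -0.009 and 0.009 m and y of polish_stone in the frame of polish_bed between -0.009 and 0.009 m and z of polish_stone in the frame of polish_bed between 0.006 and 0.011 m and angle between the x axis of polish_stone and the x axis of polish_bed, either way round below 0.15 rad); the robot touches nothing.
It fails at once if the chisel is moved by more than 20 mm (distance of chisel from where it was at the start of the episode above 0.02 m).
It also fails if it takes over 115 s, if anything falls off the work surface, if the arm or the gripper's body presses on something with over 40 N, if the wrist force passes 120 N, or if a joint passes its speed limit or range.

## Working session

There is one attempt and no reset: what is moved stays moved. The work goes in short steps, Python scripts to look and compute and a tool call to move; the robot and the scene stay as the last step left them, time stands still between calls to the robot, and variables do not carry over. Pictures are saved under pics/ and viewed, at most 14 in all, crops included, and the job is handed in when it is done.

Besides the shell and the picture viewer there is one more tool, called after "Emit:" as name(argument=value, ...) on one line, values as JSON. move_arm: Moves the arm, as the interface text tells. Its arguments: {"type":"object","properties":{"rows":{"type":"array","items":{"type":"object","properties":{"translation":{"type":"array","items":{"type":"number"}},"rot":{"type":"array","items":{"type":"number"}},"hand":{"type":"number"}}}},"squeeze":{"type":"number"}},"required":["rows"]}

```bash
mkdir -p pics
cat > h.py <<'E'
import numpy as np,cv2
from station import arm
from scipy.spatial.transform import Rotation as R
def K(n):
    c=arm.camera_params(n);return 210/np.tan(np.radians(c['vfov'])/2),c['cx'],c['cy'],c
def Rm(o):
    o=np.array(o,float)
    if o.shape==(3,3):return o
    return R.from_euler('xyz',o).as_matrix() if o.size==3 else R.from_quat(o).as_matrix()
def pose(n,st=None):
    f,cx,cy,c=K(n)
    if n=='wrist':
        T=np.eye(4);T[:3,:3]=Rm(st['ee_rot']);T[:3,3]=st['eef_pos'];return T@np.array(c['tool_from_camera'])
    T=np.eye(4);T[:3,:3]=Rm(c['orientation']);T[:3,3]=c['position'];return T
def cloud(n,d,T):
    f,cx,cy,c=K(n);v,u=np.mgrid[:420,:560]
    P=np.stack([(u-cx)/f*d,(v-cy)/f*d,d],-1)
    return P@T[:3,:3].T+T[:3,3]
def grab(n,name):
    st=arm.get_state();p,d=arm.grab_frame(n);T=pose(n,st)
    cv2.imwrite('pics/%s.png'%name,p[...,::-1]);np.savez('pics/%s.npz'%name,p=p,d=d,T=T)
    return p,d,T,cloud(n,d,T)
E
python3 - <<'E'
from h import *
for n in('scene','top'):
    print(arm.camera_params(n));grab(n,n+'0')
print(arm.camera_params('wrist'),arm.get_state())
E
```

```text
{'vfov': 52.27229284991476, 'cx': 275.0654760057137, 'cy': 214.75103445228214, 'position': array([-0.28217624,  0.91291248,  1.2396877 ]), 'orientation': array([-2.29627618, -0.0042747 , -2.53364681])}
{'vfov': 43.60884691557929, 'cx': 278.54463367964587, 'cy': 203.1823421073318, 'position': array([ 0.2424129 , -0.07678734,  1.6227364 ]), 'orientation': array([-3.02209516, -0.04065226, -1.58618727])}
{'vfov': 66.93731328921143, 'cx': 277.0005759366855, 'cy': 206.11359616566892, 'tool_from_camera': array([[ 3.77179551e-04, -9.63813442e-01, -2.66577395e-01,
         7.06695327e-02],
       [ 9.99999876e-01,  4.50099953e-04, -2.12444424e-04,
        -9.26080598e-05],
       [ 3.24743264e-04, -2.66577282e-01,  9.63813492e-01,
        -1.44086313e-01],
       [ 0.00000000e+00,  0.00000000e+00,  0.00000000e+00,
         1.00000000e+00]])} {'t': 0.1, 'q': array([-1.06193184e+00,  3.59338178e-01,  1.11428869e-02, -2.85192927e-04,
       -1.22410928e+00, -2.88092718e-01]), 'qd': array([ 0.00031075, -0.00116977,  0.00213085,  0.00081759, -0.00088498,
        0.00094458]), 'joint_efforts': array([-1.41300388e-03, -5.84161699e+01,  2.93752366e+01,  7.01535612e+00,
        1.02487591e-02, -6.43616454e-05]), 'eef_pos': array([ 0.14768252, -0.65821532,  0.23970245]), 'ee_rot': array([ 3.14007039e+00, -1.71501123e-04, -2.92091786e+00]), 'force': array([-0.15800928,  0.18321826, -0.64016753]), 'moment': array([ 0.00391221, -0.05190318, -0.01208321]), 'gripper_force': 0.0, 'width': 0.08756427678262492}
```

View pics/top0.png

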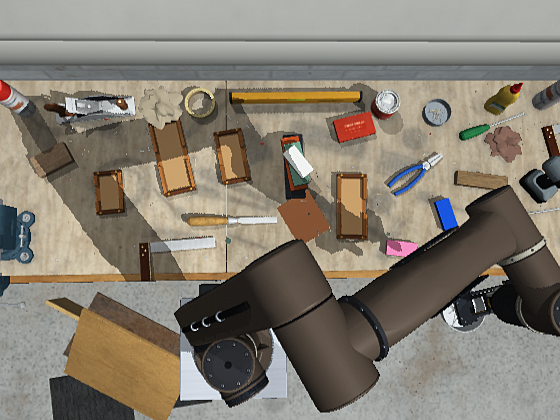

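View pics/scene0.png

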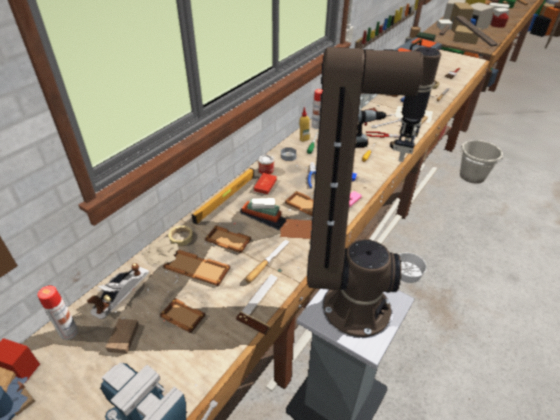

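The top view shows the pile at (295,165), and beds at (110,192), (172,157), (232,156) and (350,206). The chisel is at (230,220). The blue bar at (445,213) and the pink one at (402,248) are the look-alikes; the white stone is at (297,160) on top of the pile. Next I measure rough positions.

Run:
```python
from h import *
z=np.load('pics/top0.npz');p=z['p'];P=cloud('top',z['d'],z['T'])
for n,(u,v) in dict(bedA=(110,192),bedB=(172,157),bedC=(232,156),bedD=(350,206),chis=(230,220),bench=(130,225)).items():
    print(n,P[v,u].round(3))
hsv=cv2.cvtColor(p,cv2.COLOR_RGB2HSV)
# raised regions
Z=P[...,2];m=((Z>0.009)&(Z<0.15)&(P[...,0]>0.25)).astype(np.uint8)
n,l,s,c=cv2.connectedComponentsWithStats(m)
for i in range(1,n):
    if s[i,4]>80:
        q=P[l==i];r=cv2.minAreaRect((q[:,:2]*1000).astype(np.float32));print(c[i].round(),s[i,4],np.round(r[0]),np.round(r[1]),round(r[2]),'z',np.percentile(q[:,2],[5,50,98]).round(3))
```

```text
bedA [0.475 0.372 0.008]
bedB [0.584 0.184 0.007]
bedC [ 0.584 -0.003  0.015]
bedD [ 0.424 -0.368  0.009]
chis [0.384 0.004 0.015]
bench [ 0.374  0.311 -0.001]
[281.  71.] 6534 [ 840. -175.] [1779.   11.] 90 z [0.014 0.059 0.106]
[547.  97.] 489 [  769. -1018.] [ 64. 104.] 31 z [0.018 0.078 0.147]
[501. 100.] 583 [ 740. -862.] [103.  61.] 82 z [0.019 0.089 0.143]
[ 20. 105.] 490 [729. 642.] [48. 80.] 21 z [0.02  0.084 0.147]
[161. 113.] 1642 [702. 202.] [210. 142.] 19 z [0.012 0.035 0.051]
[199. 103.] 337 [753.  97.] [98. 91.] 1 z [0.013 0.023 0.031]
[385. 104.] 650 [ 747. -485.] [75. 97.] 64 z [0.02  0.072 0.081]
[295.  97.] 1397 [ 773. -202.] [ 39. 415.] 1 z [0.015 0.046 0.055]
[ 85. 108.] 1241 [739. 437.] [ 78. 230.] 6 z [0.012 0.047 0.088]
[437. 112.] 294 [ 719. -651.] [84. 89.] 68 z [0.01  0.022 0.038]
[354. 127.] 874 [ 674. -387.] [ 73. 123.] 14 z [0.016 0.023 0.031]
[475. 131.] 317 [ 668. -795.] [ 33. 161.] 22 z [0.013 0.028 0.04 ]
[551. 140.] 356 [  628. -1029.] [101.  60.] 9 z [0.01  0.017 0.025]
[504. 143.] 906 [ 614. -865.] [119. 113.] 21 z [0.021 0.033 0.044]
[228. 141.] 
[... 456 characters left out ...]
77.] 256 [510. 378.] [62. 85.] 6 z [0.01  0.016 0.023]
[479. 180.] 759 [ 501. -787.] [175.  53.] 84 z [0.017 0.03  0.039]
[352. 188.] 575 [ 468. -372.] [ 94. 121.] 88 z [0.009 0.015 0.025]
[109. 207.] 276 [436. 371.] [56. 85.] 5 z [0.009 0.015 0.025]
[ 14. 233.] 1470 [352. 629.] [ 89. 174.] 79 z [0.01  0.049 0.129]
[446. 214.] 444 [ 395. -665.] [93. 50.] 17 z [0.012 0.018 0.026]
[352. 226.] 549 [ 371. -369.] [94. 97.] 87 z [0.01  0.014 0.023]
[215. 221.] 450 [381.  30.] [204.  26.] 89 z [0.011 0.023 0.033]
[183. 244.] 121 [311. 146.] [29. 88.] 3 z [0.009 0.011 0.016]
[400. 248.] 405 [ 289. -521.] [97. 47.] 82 z [0.012 0.018 0.024]
[146. 253.] 286 [286. 247.] [70. 64.] 2 z [0.01  0.014 0.022]
```

Run:
```python
import cv2
p=cv2.imread('pics/top0.png')[100:265,80:380];cv2.imwrite('pics/c1.png',cv2.resize(p,None,fx=2.6,fy=2.6,interpolation=cv2.INTER_CUBIC))
```

```text
(no output)
```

View pics/c1.png

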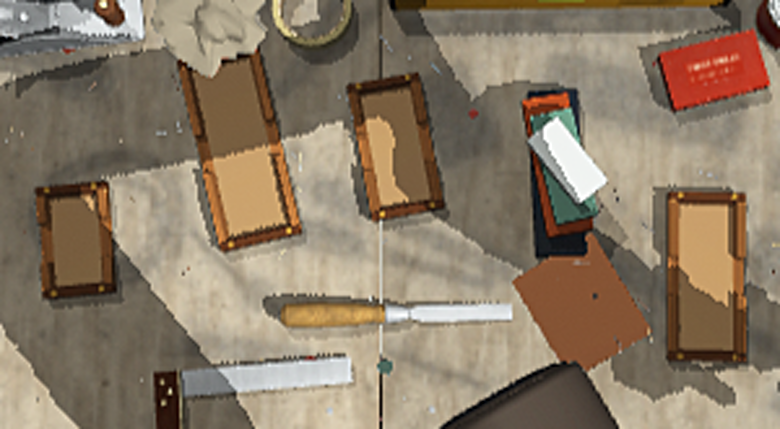

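Bed lengths match the top view: A at (110,192) is polish, C at (232,156) is fine, D at (350,206) is medium and B at (172,157) is coarse. I'll now look from the wrist camera.

```bash
cat >> h.py <<'E'
def rel(p,yaw,start=None):
    """tool-frame shift (cm) and rotvec (deg) to the pose p,yaw (pointing down); start=(pos,yaw) or the measured state"""
    if start is None:
        s=arm.get_state();p0,r0=np.array(s['eef_pos']),Rm(s['ee_rot'])
    else: p0,r0=np.array(start[0]),Rm([np.pi,0,start[1]])
    print((r0.T@(np.array(p)-p0)*100).round(2),np.degrees(R.from_matrix(r0.T@Rm([np.pi,0,yaw])).as_rotvec()).round(2))
E
python3 - <<'E'
from h import *
pi=np.pi
a=([.31,-.44,.28],-pi);b=([.48,-.22,.28],-pi);c=([.48,0,.28],-pi);d=([.48,.22,.28],-pi)
rel(*a);rel(*b,a);rel(*c,b);rel(*d,c)
E
```

```text
[-20.61  17.75  -4.01] [ 0.09 -0.02 12.64]
[-17.  22.   0.] [0. 0. 0.]
[-0. 22.  0.] [0. 0. 0.]
[-0. 22.  0.] [0. 0. 0.]
```

Emit:
move_arm(rows=[{"translation": [-20.6,17.75,-4],"rot": [0.09,0,12.64],"hand": 0},{"translation": [-20.6,17.75,-4],"rot": [0.09,0,12.64],"hand": 0},{"translation": [-20.6,17.75,-4],"rot": [0.09,0,12.64],"hand": 0},{"translation": [-20.6,17.75,-4],"rot": [0.09,0,12.64],"hand": 0},{"translation": [-20.6,17.75,-4],"rot": [0.09,0,12.64],"hand": 0},{"translation": [-20.6,17.75,-4],"rot": [0.09,0,12.64],"hand": 0},{"translation": [-20.6,17.75,-4],"rot": [0.09,0,12.64],"hand": 0},{"translation": [-20.6,17.75,-4],"rot": [0.09,0,12.64],"hand": 0}])

```text
t: 0.77
eef_pos: [0.3123, -0.4374, 0.2817]
ee_rot: [-3.139, 0.002, -3.138]
force: [-0.1, -0.2, 0.8]
width: 0.0876
gripper_force: 0.0
```

Emit:
move_arm(rows=[{"translation": [-17,22,0],"rot": [0,0,0],"hand": 0},{"translation": [-17,22,0],"rot": [0,0,0],"hand": 0},{"translation": [-17,22,0],"rot": [0,0,0],"hand": 0},{"translation": [-17,22,0],"rot": [0,0,0],"hand": 0},{"translation": [-17,22,0],"rot": [0,0,0],"hand": 0},{"translation": [-17,22,0],"rot": [0,0,0],"hand": 0},{"translation": [-17,22,0],"rot": [0,0,0],"hand": 0},{"translation": [-17,22,0],"rot": [0,0,0],"hand": 0}])

```text
t: 1.43
eef_pos: [0.4824, -0.2171, 0.2796]
ee_rot: [-3.14, 0.0, -3.138]
force: [0.2, -0.8, 0.3]
width: 0.0876
gripper_force: 0.0
```

Run:
```python
from h import *
s=arm.get_state();print(s['t'],s['eef_pos'],s['ee_rot'],s['q'],s['qd'].round(3))
grab('wrist','w1')
```

```text
1.4333 [ 0.48239826 -0.21712939  0.27963775] [-3.14047102e+00  3.04954139e-06 -3.13790978e+00] [-5.10972221e-02  9.25720391e-02 -2.46869181e-01  1.18757260e-03
 -1.23129087e+00 -1.51641169e+00] [-0.061 -0.015 -0.021  0.006 -0.014  0.079]
```

View pics/w1.png

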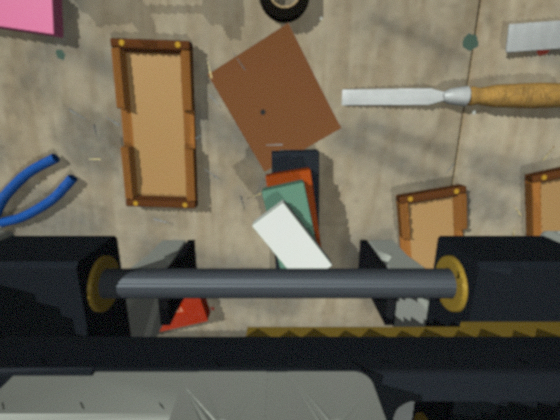

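The picture is up-side toward the robot: medium bed at (155,125), pile at (290,210) with white stone on top at (290,238), chisel at (450,97). The gripper hides the far half, so I'll move further out.

Emit:
move_arm(rows=[{"translation": [-10,0,0],"rot": [0,0,0],"hand": 0},{"translation": [-10,0,0],"rot": [0,0,0],"hand": 0},{"translation": [-10,0,0],"rot": [0,0,0],"hand": 0},{"translation": [-10,0,0],"rot": [0,0,0],"hand": 0},{"translation": [-10,0,0],"rot": [0,0,0],"hand": 0}])

```text
t: 1.9
eef_pos: [0.5797, -0.221, 0.2788]
ee_rot: [-3.14, -0.002, 3.141]
force: [-1.2, 0.6, 0.6]
width: 0.0877
gripper_force: 0.0
```

Run:
```python
from h import *
grab('wrist','w2')
```

Emit:
move_arm(rows=[{"translation": [0,22,0],"rot": [0,0,0],"hand": 0},{"translation": [0,22,0],"rot": [0,0,0],"hand": 0},{"translation": [0,22,0],"rot": [0,0,0],"hand": 0},{"translation": [0,22,0],"rot": [0,0,0],"hand": 0},{"translation": [0,22,0],"rot": [0,0,0],"hand": 0},{"translation": [0,22,0],"rot": [0,0,0],"hand": 0},{"translation": [0,22,0],"rot": [0,0,0],"hand": 0},{"translation": [0,22,0],"rot": [0,0,0],"hand": 0}])

```text
t: 2.62
eef_pos: [0.579, -0.0003, 0.2805]
ee_rot: [-3.14, 0.001, -3.14]
force: [-0.2, -0.2, 0.6]
width: 0.0874
gripper_force: 0.0
```

Run:
```python
from h import *
grab('wrist','w3')
```

Emit:
move_arm(rows=[{"translation": [-6,24,0],"rot": [0,0,0],"hand": 0},{"translation": [-6,24,0],"rot": [0,0,0],"hand": 0},{"translation": [-6,24,0],"rot": [0,0,0],"hand": 0},{"translation": [-6,24,0],"rot": [0,0,0],"hand": 0},{"translation": [-6,24,0],"rot": [0,0,0],"hand": 0},{"translation": [-6,24,0],"rot": [0,0,0],"hand": 0},{"translation": [-6,24,0],"rot": [0,0,0],"hand": 0},{"translation": [-6,24,0],"rot": [0,0,0],"hand": 0}])

```text
t: 3.33
eef_pos: [0.6402, 0.2399, 0.2783]
ee_rot: [-3.139, -0.001, -3.141]
force: [0.1, -0.9, -0.3]
width: 0.0877
gripper_force: 0.0
```

Run:
```python
from h import *
s=arm.get_state();print(s['t'],s['eef_pos'],s['ee_rot'],s['q'].round(2))
grab('wrist','w4')
a,b=[cv2.imread('pics/w%d.png'%i) for i in(2,4)]
cv2.imwrite('pics/c24.png',cv2.resize(np.vstack([a[:300],b[:300]]),None,fx=1,fy=1))
```

```text
3.3333 [0.64019694 0.2398596  0.2783322 ] [-3.13899918e+00 -1.28023582e-03 -3.14103111e+00] [ 0.64  0.36  0.09  0.   -1.31 -2.21]
```

View pics/c24.png

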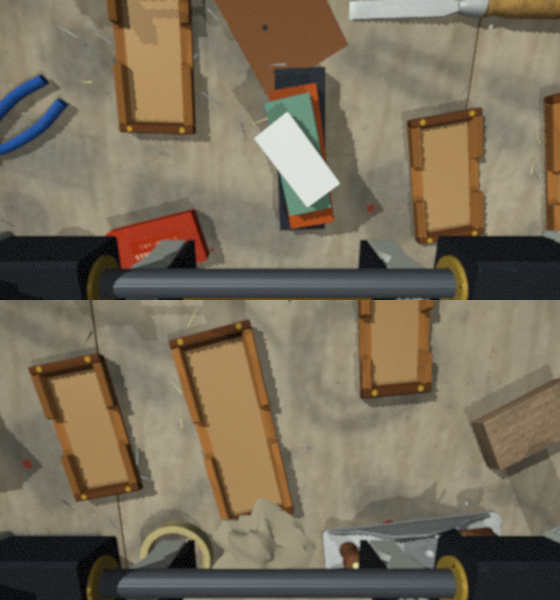

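Wrist view at y=-0.22 (upper half): medium bed (155,65), pile (297,150) with white stone at (297,160), fine bed (447,175). View at y=0.24 (lower half): fine bed (85,427), coarse bed (235,420) with a crumpled rag just beyond its far end (265,540), polish bed (397,350).

```bash
cat >> h.py <<'E'
def fit(P,m,roi=None,pct=(1,99)):
    """oriented rectangle (mm, axis yaw of the long side) of the cloud points under mask m"""
    if roi: k=np.zeros_like(m);k[roi[1]:roi[3],roi[0]:roi[2]]=1;m=m&k
    n,l,s,c=cv2.connectedComponentsWithStats(m.astype(np.uint8));i=1+np.argmax(s[1:,4]);q=P[l==i]
    z=np.percentile(q[:,2],[5,50,95])*1000
    xy=(q[:,:2]*1000).astype(np.float32)
    r=cv2.minAreaRect(xy);a=np.radians(r[2]+(0 if r[1][0]>r[1][1] else 90))
    u=np.array([np.cos(a),np.sin(a)]);v=np.array([-u[1],u[0]])
    A,B=[np.percentile(xy@w,pct) for w in(u,v)]
    C=u*A.mean()+v*B.mean()
    return C.round(1),np.round([np.ptp(A),np.ptp(B)],1),round((np.degrees(a)+90)%180-90,1),z.round(1),c[i].round(),s[i,4]
def load(n):
    z=np.load('pics/%s.npz'%n);return z['p'],z['d'],z['T'],cloud('wrist' if n[0]=='w' else n.rstrip('0123456789'),z['d'],z['T'])
E
python3 - <<'E'
from h import *
for n,rois in dict(w1=dict(medium=(100,25,205,220)),w2=dict(medium=(100,0,205,145),fine=(395,95,500,250)),w3=dict(fine=(150,80,330,260),coarse=(330,0,520,260),),w4=dict(fine=(15,40,150,210),coarse=(160,10,305,222),polish=(345,0,450,110))).items():
    p,d,T,P=load(n);hsv=cv2.cvtColor(p,cv2.COLOR_RGB2HSV)
    m=(hsv[...,1]>105)&(hsv[...,0]<25)
    m=cv2.morphologyEx(m.astype(np.uint8),cv2.MORPH_OPEN,np.ones((3,3)))>0
    cv2.imwrite('pics/m_%s.png'%n,m*255)
    for k,r in rois.items(): print(n,k,*fit(P,m,r))
p,d,T,P=load('w2');hsv=cv2.cvtColor(p,cv2.COLOR_RGB2HSV)
roi=(245,65,345,235)
print('bench',P[200,150:170,2].round(4))
for k,m in dict(white=(hsv[...,1]<40)&(hsv[...,2]>180),green=(hsv[...,0]>50)&(hsv[...,0]<100)&(hsv[...,1]>50)).items(): print(k,*fit(P,m,roi))
n=[arm.search_frame(k,'wrist')[:2] for k in()]
E
```

```text
w1 medium [ 424.3 -367.9] [ 91.5 196.7] 88.3 [ 7.   8.8 18.7] [156. 121.] 12603
w2 medium [ 451.3 -368.4] [ 92.9 144.8] 90.0 [ 6.8  8.5 18.5] [154.  66.] 10229
w2 fine [583.4  -1.5] [ 98.4 164.4] -86.9 [ 6.9  8.8 18.7] [446. 175.] 8873
w3 fine [584.6   1. ] [162.7  85.5] 10.1 [ 7.   8.8 18.7] [278. 175.] 8489
w3 coarse [579.5 184.5] [220.1  96. ] 13.1 [ 7.   8.6 18.6] [418. 164.] 12648
w4 fine [584.7   2.5] [ 86.6 162.9] -79.7 [ 7.   8.9 18.7] [ 87. 126.] 10032
w4 coarse [580.8 186.3] [220.9  96. ] 13.2 [ 6.9  8.7 18.6] [232. 118.] 14528
w4 polish [489.3 377.2] [ 84.2 104.8] -79.9 [ 6.7  8.4 18.4] [394.  47.] 6826
bench [-2.00e-04  7.00e-04  1.00e-04  4.23e-01  1.00e-03 -3.00e-04 -8.00e-04
 -8.00e-04  2.00e-04  9.00e-04  1.00e-04  1.40e-03 -1.40e-03 -1.40e-03
 -1.00e-04  1.20e-03 -1.00e-03  6.00e-04 -2.00e-04  0.00e+00]
white [ 552.1 -200. ] [92.6 43.3] 37.6 [83.8 85.  86.3] [296. 159.] 3692
green [ 515.4 -205.1] [55.7 47.5] 12.5 [65.7 67.1 68.3] [295. 114.] 1204[ WARN:0@0.401] global loadsave.cpp:1063 imwrite_ Unsupported depth image for selected encoder is fallbacked to CV_8U.
```

Emit:
move_arm(rows=[{"translation": [9,4,0],"rot": [0,0,0],"hand": 0},{"translation": [9,4,0],"rot": [0,0,0],"hand": 0},{"translation": [9,4,0],"rot": [0,0,0],"hand": 0},{"translation": [9,4,0],"rot": [0,0,0],"hand": 0},{"translation": [9,4,0],"rot": [0,0,0],"hand": 0}])

```text
t: 3.8
eef_pos: [0.5495, 0.2784, 0.2808]
ee_rot: [-3.141, 0.002, 3.142]
force: [0.5, 0.0, -0.9]
width: 0.0874
gripper_force: 0.0
```

```bash
cat >> h.py <<'E'
def fit(P,m,roi=None,zr=(4,23),pct=(.5,99.5)):
    if roi: k=np.zeros(m.shape,bool);k[roi[1]:roi[3],roi[0]:roi[2]]=1;m=m&k
    n,l,s,c=cv2.connectedComponentsWithStats(m.astype(np.uint8));i=1+np.argmax(s[1:,4]);q=P[l==i]*1000
    q=q[(q[:,2]>zr[0])&(q[:,2]<zr[1])];xy=q[:,:2]
    best=None
    for a in np.radians(np.arange(-90,90,.25)):
        u=np.array([np.cos(a),np.sin(a)]);v=np.array([-u[1],u[0]])
        A,B=[np.percentile(xy@w,pct) for w in(u,v)]
        ar=np.ptp(A)*np.ptp(B)
        if np.ptp(A)>np.ptp(B) and (best is None or ar<best[0]): best=(ar,a,A,B,u,v)
    ar,a,A,B,u,v=best
    return (u*A.mean()+v*B.mean()).round(1),'L,W',np.ptp(A).round(1),np.ptp(B).round(1),'yaw',round(np.degrees(a),2),'near',(u*(A[0] if u[0]>0 else A[1])+v*B.mean()).round(1),'z',np.percentile(q[:,2],[5,50,95]).round(1)
def bedmask(p):
    hsv=cv2.cvtColor(p,cv2.COLOR_RGB2HSV);m=(hsv[...,1]>105)&(hsv[...,0]<25)
    return cv2.morphologyEx(m.astype(np.uint8),cv2.MORPH_OPEN,np.ones((3,3)))>0
E
python3 - <<'E'
from h import *
grab('wrist','w5')
for n,rois in dict(w1=dict(medium=(100,25,205,220)),w2=dict(medium=(100,0,205,145),fine=(395,95,500,250)),w3=dict(fine=(150,80,330,260),coarse=(330,0,520,260),),w4=dict(fine=(15,40,150,210),coarse=(160,10,305,222),polish=(345,0,450,110)),w5=dict(coarse=(110,90,270,240),polish=(320,20,430,215))).items():
    p,d,T,P=load(n);m=bedmask(p)
    for k,r in rois.items(): print(n,k,*fit(P,m,r))
p,d,T,P=load('w2');hsv=cv2.cvtColor(p,cv2.COLOR_RGB2HSV);roi=(245,65,345,235)
print(*fit(P,(hsv[...,1]<40)&(hsv[...,2]>180),roi,(70,95)))
E
```

```text
w1 medium [ 424.5 -367.9] L,W 198.8 91.7 yaw -1.75 near [ 325.1 -364.9] z [ 7.   8.8 18.7]
w2 medium [ 451.2 -368.8] L,W 147.0 91.7 yaw -1.5 near [ 377.7 -366.9] z [ 6.9  8.5 18.5]
w2 fine [5.84e+02 2.00e-01] L,W 164.1 86.4 yaw 10.5 near [503.3 -14.7] z [ 7.   8.8 18.7]
w3 fine [584.8   1.3] L,W 164.5 86.2 yaw 10.25 near [503.8 -13.3] z [ 7.1  8.8 18.7]
w3 coarse [580.8 185.3] L,W 223.5 96.5 yaw 13.5 near [472.2 159.2] z [ 7.   8.6 18.5]
w4 fine [585.1   2.4] L,W 164.3 86.9 yaw 10.25 near [504.2 -12.2] z [ 7.   8.9 18.7]
w4 coarse [581.5 186.4] L,W 224.2 96.3 yaw 13.75 near [472.7 159.8] z [ 7.   8.7 18.6]
w4 polish [489.3 378.2] L,W 103.8 81.4 yaw 5.0 near [437.6 373.6] z [ 6.7  8.4 18.4]
w5 coarse [559.  181.6] L,W 179.0 96.6 yaw 13.0 near [471.8 161.4] z [ 7.1  8.7 18.6]
w5 polish [475.4 377.2] L,W 129.9 81.8 yaw 5.25 near [410.7 371.3] z [ 6.9  8.8 18.7]
[ 552.5 -199.6] L,W 92.5 43.5 yaw 37.25 near [ 515.7 -227.6] z [83.8 85.  86.3]
```

View pics/w5.png

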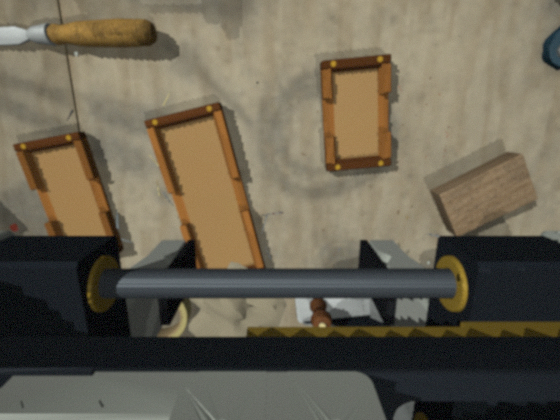

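Measured poses (underside centre, mm):

| Object | x | y | Yaw (deg) |
|---|---|---|---|
| polish bed | 475.4 | 377.2 | 5.1 |
| fine bed | 584.7 | 1.5 | 10.3 |
| medium bed | 424.5 | -368 | -1.7 |
| coarse bed | 586 | 187 | 13.6 |
| white stone | 552.5 | -199.6 | 37.25 |

The white stone's top is at 85, which equals the four thicknesses added up. The white stone is the one to take first. The blue and pink ones lie on the bench, away from the pile, and the task says to leave them alone.

Emit:
move_arm(rows=[{"translation": [0,-24,0],"rot": [0,0,0],"hand": 0},{"translation": [0,-24,0],"rot": [0,0,0],"hand": 0},{"translation": [0,-24,0],"rot": [0,0,0],"hand": 0},{"translation": [0,-24,0],"rot": [0,0,0],"hand": 0},{"translation": [0,-24,0],"rot": [0,0,0],"hand": 0},{"translation": [0,-24,0],"rot": [0,0,0],"hand": 0},{"translation": [0,-24,0],"rot": [0,0,0],"hand": 0}])

```text
t: 4.43
eef_pos: [0.5496, 0.0336, 0.2802]
ee_rot: [-3.139, 0.0, 3.136]
force: [-0.2, -0.5, -0.1]
width: 0.0876
gripper_force: 0.0
```

Emit:
move_arm(rows=[{"translation": [0,-24,8],"rot": [0,0,-37.2],"hand": 0},{"translation": [0,-24,8],"rot": [0,0,-37.2],"hand": 0},{"translation": [0,-24,8],"rot": [0,0,-37.2],"hand": 0},{"translation": [0,-24,8],"rot": [0,0,-37.2],"hand": 0},{"translation": [0,-24,8],"rot": [0,0,-37.2],"hand": 0},{"translation": [0,-24,8],"rot": [0,0,-37.2],"hand": 0},{"translation": [0,-24,8],"rot": [0,0,-37.2],"hand": 0},{"translation": [0,-24,8],"rot": [0,0,-37.2],"hand": 0}])

```text
t: 5.1
eef_pos: [0.5483, -0.2051, 0.1979]
ee_rot: [3.141, -0.004, -2.498]
force: [0.3, 0.6, 0.6]
width: 0.0872
gripper_force: 0.0
```

Run:
```python
from h import *
p,d,T,P=grab('wrist','w6');hsv=cv2.cvtColor(p,cv2.COLOR_RGB2HSV)
m=(hsv[...,1]<40)&(hsv[...,2]>180)&(P[...,2]>.075)&(P[...,2]<.095)
print(*fit(P,m,None,(70,95)))
rel([.5525,-.1996,.0835],np.radians(-142.75)); print(arm.get_state()['eef_pos'])
```

```text
[ 552.  -199.8] L,W 93.1 43.2 yaw 37.5 near [ 515.  -228.1] z [83.9 85.1 86.2]
[-0.56  0.1  11.53] [ 0.01 -0.17 -0.34]
[ 0.54887367 -0.20358473  0.19878273]
```

View pics/w6.png

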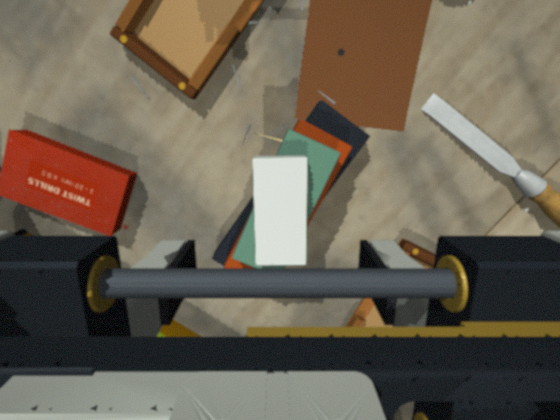

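Wrist view: the white stone at (280,210) is parallel to the fingers and centred between them. Descending.

Emit:
move_arm(rows=[{"translation": [-0.3,0,4],"rot": [0,0,-0.2],"hand": 0},{"translation": [-0.3,0,8],"rot": [0,0,-0.2],"hand": 0},{"translation": [-0.3,0,9.5],"rot": [0,0,-0.2],"hand": 0},{"translation": [-0.3,0,9.5],"rot": [0,0,-0.2],"hand": 0},{"translation": [-0.3,0,9.5],"rot": [0,0,-0.2],"hand": 0},{"translation": [-0.3,0,9.5],"rot": [0,0,-0.2],"hand": 0}])

```text
t: 5.65
eef_pos: [0.5538, -0.1989, 0.107]
ee_rot: [-3.138, 0.001, -2.488]
force: [0.2, 0.6, 0.7]
width: 0.0876
gripper_force: 0.0
```

Run:
```python
from h import *
rel([.5522,-.1997,.0835],np.radians(-142.6)); print(arm.get_state()['eef_pos'])
```

```text
[0.18 0.04 2.35] [-0.2   0.05  0.04]
[ 0.55375165 -0.19885367  0.10704172]
```

Emit:
move_arm(rows=[{"translation": [0.15,0,1],"rot": [0,0,0],"hand": 0},{"translation": [0.15,0,2.1],"rot": [0,0,0],"hand": 0},{"translation": [0.15,0,2.1],"rot": [0,0,0],"hand": 0},{"translation": [0.15,0,2.1],"rot": [0,0,0],"hand": 0},{"translation": [0.15,0,2.1],"rot": [0,0,0],"hand": 0}])

```text
t: 6.07
eef_pos: [0.5512, -0.1997, 0.0844]
ee_rot: [-3.14, -0.001, -2.489]
force: [-0.3, 0.3, 0.7]
width: 0.088
gripper_force: 0.0
```

Emit:
move_arm(rows=[{"translation": [0,0,0],"rot": [0,0,0],"hand": 1},{"translation": [0,0,0],"rot": [0,0,0],"hand": 1},{"translation": [0,0,0],"rot": [0,0,0],"hand": 1},{"translation": [0,0,0],"rot": [0,0,0],"hand": 1},{"translation": [0,0,0],"rot": [0,0,0],"hand": 1},{"translation": [0,0,0],"rot": [0,0,0],"hand": 1},{"translation": [0,0,0],"rot": [0,0,0],"hand": 1},{"translation": [0,0,0],"rot": [0,0,0],"hand": 1}], squeeze=35)

```text
t: 6.73
eef_pos: [0.5511, -0.1997, 0.0842]
ee_rot: [-3.14, -0.001, -2.489]
force: [0.2, -0.1, 0.4]
width: 0.0448
gripper_force: 35.0
```

Emit:
move_arm(rows=[{"translation": [0,0,-3],"rot": [0,0,0],"hand": 1},{"translation": [0,0,-6],"rot": [0,0,0],"hand": 1},{"translation": [0,0,-10],"rot": [0,0,0],"hand": 1},{"translation": [0,0,-10],"rot": [0,0,0],"hand": 1},{"translation": [0,0,-10],"rot": [0,0,0],"hand": 1}])

```text
t: 7.15
eef_pos: [0.5525, -0.1996, 0.1868]
ee_rot: [-3.137, 0.003, -2.489]
force: [-0.2, 0.5, -3.5]
width: 0.0447
gripper_force: 35.0
```

```bash
cat >> h.py <<'E'
def path(*w):
    """successive relative moves; w: (x,y,z,yawdeg)"""
    prev=None
    for q in w: rel(q[:3],np.radians(q[3]),prev);prev=(q[:3],np.radians(q[3]))
E
python3 - <<'E'
from h import *
path((.525,0.02,.184,-159),(.49,.25,.184,-174.9),(.4754,.3772,.09,-174.9))
E
```

```text
[-11.16  19.11   0.23] [-0.24  0.22 16.42]
[-4.97 22.73  0.  ] [ 0.  -0.  15.9]
[ 0.32 12.8   9.4 ] [0. 0. 0.]
```

Emit:
move_arm(rows=[{"translation": [-11.1,19.1,0],"rot": [0,0,16.4],"hand": 1},{"translation": [-11.1,19.1,0],"rot": [0,0,16.4],"hand": 1},{"translation": [-11.1,19.1,0],"rot": [0,0,16.4],"hand": 1},{"translation": [-11.1,19.1,0],"rot": [0,0,16.4],"hand": 1},{"translation": [-11.1,19.1,0],"rot": [0,0,16.4],"hand": 1},{"translation": [-11.1,19.1,0],"rot": [0,0,16.4],"hand": 1},{"translation": [-11.1,19.1,0],"rot": [0,0,16.4],"hand": 1},{"translation": [-11.1,19.1,0],"rot": [0,0,16.4],"hand": 1}])

```text
t: 7.82
eef_pos: [0.5223, 0.0208, 0.1828]
ee_rot: [-3.14, -0.002, -2.772]
force: [0.4, 0.3, -2.4]
width: 0.0445
gripper_force: 35.0
```

Emit:
move_arm(rows=[{"translation": [-5,22.7,0],"rot": [0,0,15.9],"hand": 1},{"translation": [-5,22.7,0],"rot": [0,0,15.9],"hand": 1},{"translation": [-5,22.7,0],"rot": [0,0,15.9],"hand": 1},{"translation": [-5,22.7,0],"rot": [0,0,15.9],"hand": 1},{"translation": [-5,22.7,0],"rot": [0,0,15.9],"hand": 1},{"translation": [-5,22.7,0],"rot": [0,0,15.9],"hand": 1},{"translation": [-5,22.7,0],"rot": [0,0,15.9],"hand": 1},{"translation": [-5,22.7,0],"rot": [0,0,15.9],"hand": 1}])

```text
t: 8.48
eef_pos: [0.4882, 0.25, 0.1823]
ee_rot: [-3.139, -0.002, -3.051]
force: [-0.4, -0.2, -1.5]
width: 0.0445
gripper_force: 35.0
```

Emit:
move_arm(rows=[{"translation": [0.3,12.8,9.4],"rot": [0,0,0],"hand": 1},{"translation": [0.3,12.8,9.4],"rot": [0,0,0],"hand": 1},{"translation": [0.3,12.8,9.4],"rot": [0,0,0],"hand": 1},{"translation": [0.3,12.8,9.4],"rot": [0,0,0],"hand": 1},{"translation": [0.3,12.8,9.4],"rot": [0,0,0],"hand": 1},{"translation": [0.3,12.8,9.4],"rot": [0,0,0],"hand": 1},{"translation": [0.3,12.8,9.4],"rot": [0,0,0],"hand": 1}])

```text
t: 9.07
eef_pos: [0.4746, 0.3749, 0.0888]
ee_rot: [-3.139, -0.001, -3.054]
force: [-1.0, -0.4, -1.0]
width: 0.0442
gripper_force: 35.0
```

Run:
```python
from h import *
print(arm.get_state()['eef_pos']);path((.4754,.3772,.026,-174.9))
```

```text
[0.47457361 0.37488982 0.08878473]
[-0.11  0.24  6.28] [-0.17 -0.06 -0.06]
```

Emit:
move_arm(rows=[{"translation": [-0.1,0.15,3],"rot": [0,0,0],"hand": 1},{"translation": [-0.1,0.15,5],"rot": [0,0,0],"hand": 1},{"translation": [-0.1,0.15,6],"rot": [0,0,0],"hand": 1},{"translation": [-0.1,0.15,6.3],"rot": [0,0,0],"hand": 1},{"translation": [-0.1,0.15,6.3],"rot": [0,0,0],"hand": 1},{"translation": [-0.1,0.15,6.3],"rot": [0,0,0],"hand": 1}])

```text
t: 9.57
eef_pos: [0.4758, 0.3782, 0.0276]
ee_rot: [-3.141, 0.001, -3.053]
force: [0.1, -0.9, -1.7]
width: 0.0443
gripper_force: 35.0
```

Run:
```python
from h import *
s=arm.get_state();print(s['eef_pos'],s['force'],s['moment']);grab('wrist','w7')
```

```text
[0.47583184 0.37816453 0.02764635] [ 0.06281414 -0.86216605 -1.71124963] [ 0.03500164  0.02242455 -0.0054544 ]
```

View pics/w7.png

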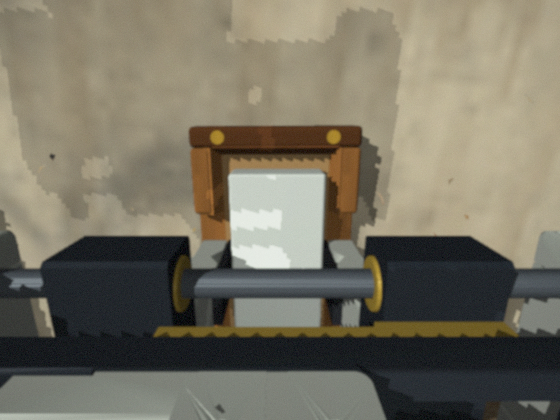

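The white stone at (277,215) is inside the recess, between the side walls. I'll lower the last 2 mm, release and lift.

Emit:
move_arm(rows=[{"translation": [0,0,0.2],"rot": [0,0,0],"hand": 1},{"translation": [0,0,0.2],"rot": [0,0,0],"hand": 1},{"translation": [0,0,0.2],"rot": [0,0,0],"hand": 1}])

```text
t: 9.87
eef_pos: [0.4755, 0.3786, 0.0253]
ee_rot: [-3.141, 0.001, -3.052]
force: [0.4, -0.0, 2.0]
width: 0.0446
gripper_force: 35.0
```

Emit:
move_arm(rows=[{"translation": [0,0,0],"rot": [0,0,0],"hand": 0},{"translation": [0,0,0],"rot": [0,0,0],"hand": 0},{"translation": [0,0,0],"rot": [0,0,0],"hand": 0},{"translation": [0,0,0],"rot": [0,0,0],"hand": 0},{"translation": [0,0,0],"rot": [0,0,0],"hand": 0},{"translation": [0,0,0],"rot": [0,0,0],"hand": 0}])

```text
t: 10.37
eef_pos: [0.475, 0.378, 0.0242]
ee_rot: [-3.14, -0.0, -3.052]
force: [-0.4, -0.0, -0.3]
width: 0.0791
gripper_force: 0.0
```

Emit:
move_arm(rows=[{"translation": [0,0,-3],"rot": [0,0,0],"hand": 0},{"translation": [0,0,-7],"rot": [0,0,0],"hand": 0},{"translation": [0,0,-11],"rot": [0,0,0],"hand": 0},{"translation": [0,0,-15],"rot": [0,0,0],"hand": 0},{"translation": [-3,-4,-19],"rot": [0,0,0],"hand": 0},{"translation": [-6,-8,-22],"rot": [0,0,0],"hand": 0},{"translation": [-6,-8,-22],"rot": [0,0,0],"hand": 0},{"translation": [-6,-8,-22],"rot": [0,0,0],"hand": 0}])

```text
t: 11.03
eef_pos: [0.5461, 0.3017, 0.2497]
ee_rot: [3.14, 0.007, -3.055]
force: [-0.0, 1.3, 0.4]
width: 0.088
gripper_force: 0.0
```

```bash
cat >> h.py <<'E'
def white(p,P,z):
    hsv=cv2.cvtColor(p,cv2.COLOR_RGB2HSV)
    return (hsv[...,1]<45)&(hsv[...,2]>110)&(abs(P[...,2]-z)<.005)
E
python3 - <<'E'
from h import *
p,d,T,P=grab('wrist','w8');m=abs(P[...,2]-.0265)<.004
m=white(p,P,.026);print(*fit(P,m,None,(20,31)));print(*fit(P,bedmask(p),None))
path((.585,.06,.26,-178),(.60,-.19,.26,-180))
E
```

```text
[477.2 378.8] L,W 94.6 44.3 yaw 5.25 near [430.1 374.5] z [24.6 26.  27.4]
[574.9 185.6] L,W 212.2 96.6 yaw 13.5 near [471.8 160.9] z [ 7.1  8.7 18.6]
[ -1.98 -24.53  -1.29] [0.06 0.22 2.94]
[ -0.63 -25.04  -0.  ] [ 0. -0.  2.]
```

The white stone is fully down (top at 26 mm) and centred within 2 mm. Back to the pile.

Emit:
move_arm(rows=[{"translation": [-2,-24.5,0],"rot": [0,0,3],"hand": 0},{"translation": [-2,-24.5,0],"rot": [0,0,3],"hand": 0},{"translation": [-2,-24.5,0],"rot": [0,0,3],"hand": 0},{"translation": [-2,-24.5,0],"rot": [0,0,3],"hand": 0},{"translation": [-2,-24.5,0],"rot": [0,0,3],"hand": 0},{"translation": [-2,-24.5,0],"rot": [0,0,3],"hand": 0},{"translation": [-2,-24.5,0],"rot": [0,0,3],"hand": 0},{"translation": [-2,-24.5,0],"rot": [0,0,3],"hand": 0}])

```text
t: 11.75
eef_pos: [0.5832, 0.0602, 0.244]
ee_rot: [-3.14, -0.001, -3.108]
force: [-0.6, -0.1, 0.2]
width: 0.0877
gripper_force: 0.0
```

Emit:
move_arm(rows=[{"translation": [-0.6,-25,0],"rot": [0,0,2],"hand": 0},{"translation": [-0.6,-25,0],"rot": [0,0,2],"hand": 0},{"translation": [-0.6,-25,0],"rot": [0,0,2],"hand": 0},{"translation": [-0.6,-25,0],"rot": [0,0,2],"hand": 0},{"translation": [-0.6,-25,0],"rot": [0,0,2],"hand": 0},{"translation": [-0.6,-25,0],"rot": [0,0,2],"hand": 0},{"translation": [-0.6,-25,0],"rot": [0,0,2],"hand": 0},{"translation": [-0.6,-25,0],"rot": [0,0,2],"hand": 0}])

```text
t: 12.42
eef_pos: [0.5987, -0.1886, 0.244]
ee_rot: [-3.14, -0.002, 3.141]
force: [0.0, 0.1, 0.4]
width: 0.0877
gripper_force: 0.0
```

Run:
```python
from h import *
p,d,T,P=grab('wrist','w9')
near=(abs(P[...,0]-.55)<.16)&(abs(P[...,1]+.2)<.12)
for k,z in dict(green=67,orange=47,dark=25).items():
    m=near&(abs(P[...,2]*1000-z)<4);print(k,m.sum(),*fit(P,m,None,(z-4,z+4)))
print(arm.get_state()['eef_pos'])
```

```text
green 6663 [ 550.4 -196.5] L,W 128.0 49.3 yaw 13.0 near [ 488.  -210.9] z [65.8 67.  68.3]
orange 2114 [ 556.  -190.4] L,W 164.1 54.3 yaw 9.5 near [ 475.1 -203.9] z [45.7 47.  48.3]
dark 2103 [ 499.2 -193. ] L,W 95.1 59.5 yaw 2.25 near [ 451.6 -194.9] z [23.5 24.9 26.3]
[ 0.59875242 -0.18739836  0.24425324]
```

View pics/w9.png

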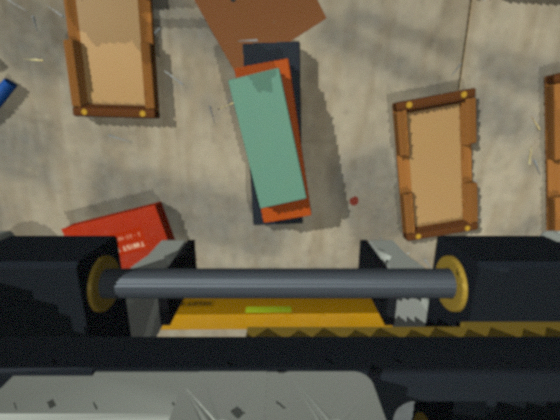

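The green stone at (268,138) is now uppermost; the orange and dark ones stick out beneath it. Heights 67, 47 and 25 mm agree with the stack.

Run:
```python
from h import *
path((.5504,-.1965,.10,-167))
```

```text
[ 4.82 -0.89 14.43] [ -0.06  -0.07 -12.94]
```

Emit:
move_arm(rows=[{"translation": [4.8,-0.8,4],"rot": [0,0,-6.5],"hand": 0},{"translation": [4.8,-0.8,8],"rot": [0,0,-13],"hand": 0},{"translation": [4.8,-0.8,11],"rot": [0,0,-13],"hand": 0},{"translation": [4.8,-0.8,14.4],"rot": [0,0,-13],"hand": 0},{"translation": [4.8,-0.8,14.4],"rot": [0,0,-13],"hand": 0},{"translation": [4.8,-0.8,14.4],"rot": [0,0,-13],"hand": 0},{"translation": [4.8,-0.8,14.4],"rot": [0,0,-13],"hand": 0}])

```text
t: 13.05
eef_pos: [0.5527, -0.1952, 0.1032]
ee_rot: [-3.139, 0.002, -2.91]
force: [1.4, -0.4, 0.3]
width: 0.0878
gripper_force: 0.0
```

Run:
```python
from h import *
print(arm.get_state()['eef_pos']);path((.5504,-.1965,.064,-167))
```

```text
[ 0.55272043 -0.19516427  0.10322364]
[ 0.26 -0.07  3.92] [-0.16  0.09  0.25]
```

Emit:
move_arm(rows=[{"translation": [0.2,-0.05,2],"rot": [0,0,0],"hand": 0},{"translation": [0.2,-0.05,3.7],"rot": [0,0,0],"hand": 0},{"translation": [0.2,-0.05,3.7],"rot": [0,0,0],"hand": 0},{"translation": [0.2,-0.05,3.7],"rot": [0,0,0],"hand": 0},{"translation": [0.2,-0.05,3.7],"rot": [0,0,0],"hand": 0}])

```text
t: 13.47
eef_pos: [0.5508, -0.1971, 0.0666]
ee_rot: [-3.139, 0.003, -2.912]
force: [-0.0, -0.5, 1.0]
width: 0.0881
gripper_force: 0.0
```

Run:
```python
from h import *
s=arm.get_state();print(s['eef_pos'],s['force']);path((.5504,-.1965,.064,-167))
```

```text
[ 0.55078303 -0.1970507   0.06655585] [-0.04789485 -0.54319195  0.95338492]
[0.03 0.06 0.26] [-0.16  0.16  0.16]
```

Emit:
move_arm(rows=[{"translation": [0,0,0.25],"rot": [0,0,0],"hand": 0},{"translation": [0,0,0.25],"rot": [0,0,0],"hand": 1},{"translation": [0,0,0.25],"rot": [0,0,0],"hand": 1},{"translation": [0,0,0.25],"rot": [0,0,0],"hand": 1},{"translation": [0,0,0.25],"rot": [0,0,0],"hand": 1},{"translation": [0,0,0.25],"rot": [0,0,0],"hand": 1},{"translation": [0,0,0.25],"rot": [0,0,0],"hand": 1},{"translation": [0,0,0.25],"rot": [0,0,0],"hand": 1}], squeeze=38)

```text
t: 14.13
eef_pos: [0.549, -0.1972, 0.0617]
ee_rot: [-3.14, -0.0, -2.913]
force: [-0.1, -0.4, 0.9]
width: 0.0497
gripper_force: 38.0
```

Emit:
move_arm(rows=[{"translation": [0,0,0],"rot": [0,0,0],"hand": 1},{"translation": [0,0,-1],"rot": [0,0,0],"hand": 1},{"translation": [0,0,-3],"rot": [0,0,0],"hand": 1},{"translation": [0,0,-7],"rot": [0,0,0],"hand": 1},{"translation": [0,0,-10],"rot": [0,0,0],"hand": 1},{"translation": [0,0,-10],"rot": [0,0,0],"hand": 1},{"translation": [0,0,-10],"rot": [0,0,0],"hand": 1}])

```text
t: 14.72
eef_pos: [0.55, -0.1969, 0.1642]
ee_rot: [-3.139, 0.004, -2.913]
force: [-0.2, 0.4, -3.1]
width: 0.0499
gripper_force: 38.0
```

Run:
```python
from h import *
s=arm.get_state();print(s['eef_pos'],s['force'],s['moment']);path((.5843,.0015,.15,-169.7),(.5843,.0015,.09,-169.7))
```

```text
[ 0.55000728 -0.19694512  0.16420724] [-0.20295807  0.39347762 -3.05150841] [ 0.02764674  0.07392795 -0.01137424]
[-7.84 18.55  1.41] [-0.14  0.24  2.81]
[ 0. -0.  6.] [0. 0. 0.]
```

Emit:
move_arm(rows=[{"translation": [-7.8,18.5,0],"rot": [0,0,2.8],"hand": 1},{"translation": [-7.8,18.5,0],"rot": [0,0,2.8],"hand": 1},{"translation": [-7.8,18.5,0],"rot": [0,0,2.8],"hand": 1},{"translation": [-7.8,18.5,0],"rot": [0,0,2.8],"hand": 1},{"translation": [-7.8,18.5,0],"rot": [0,0,2.8],"hand": 1},{"translation": [-7.8,18.5,4],"rot": [0,0,2.8],"hand": 1},{"translation": [-7.8,18.5,7.5],"rot": [0,0,2.8],"hand": 1},{"translation": [-7.8,18.5,7.5],"rot": [0,0,2.8],"hand": 1}])

```text
t: 15.38
eef_pos: [0.5773, 0.0006, 0.0789]
ee_rot: [-3.14, -0.013, -2.962]
force: [-2.3, 0.5, -3.7]
width: 0.0495
gripper_force: 38.0
```

Emit:
move_arm(rows=[{"translation": [0,0,3],"rot": [0,0,0],"hand": 1},{"translation": [0,0,4],"rot": [0,0,0],"hand": 1},{"translation": [0,0,4],"rot": [0,0,0],"hand": 1},{"translation": [0,0,4],"rot": [0,0,0],"hand": 1}])

```text
t: 15.72
eef_pos: [0.5829, 0.0002, 0.0469]
ee_rot: [-3.14, -0.001, -2.962]
force: [0.0, 0.1, -1.3]
width: 0.05
gripper_force: 38.0
```

Run:
```python
from h import *
s=arm.get_state();print(s['eef_pos'],s['force'],s['moment']);path((.5845,.0015,.0235,-169.7))
```

```text
[5.82925172e-01 2.03201292e-04 4.69199943e-02] [ 0.00133218  0.10986646 -1.27585709] [ 0.02984149 -0.14200564  0.04234464]
[-0.18  0.1   2.34] [-0.12 -0.08 -0.01]
```

Emit:
move_arm(rows=[{"translation": [-0.15,0.1,1],"rot": [0,0,0],"hand": 1},{"translation": [-0.15,0.1,1.8],"rot": [0,0,0],"hand": 1},{"translation": [-0.15,0.1,2.3],"rot": [0,0,0],"hand": 1},{"translation": [-0.15,0.1,2.4],"rot": [0,0,0],"hand": 1},{"translation": [-0.15,0.1,2.4],"rot": [0,0,0],"hand": 1},{"translation": [-0.15,0.1,2.4],"rot": [0,0,0],"hand": 1}])

```text
t: 16.22
eef_pos: [0.5844, 0.0019, 0.0226]
ee_rot: [-3.14, 0.0, -2.962]
force: [0.0, -0.8, -0.6]
width: 0.0497
gripper_force: 38.0
```

Emit:
move_arm(rows=[{"translation": [0,0,0],"rot": [0,0,0],"hand": 1},{"translation": [0,0,0],"rot": [0,0,0],"hand": 0},{"translation": [0,0,0],"rot": [0,0,0],"hand": 0},{"translation": [0,0,0],"rot": [0,0,0],"hand": 0},{"translation": [0,0,0],"rot": [0,0,0],"hand": 0},{"translation": [0,0,0],"rot": [0,0,0],"hand": 0},{"translation": [0,0,0],"rot": [0,0,0],"hand": 0}])

```text
t: 16.8
eef_pos: [0.5844, 0.002, 0.0224]
ee_rot: [-3.14, -0.0, -2.962]
force: [1.0, -0.0, 0.3]
width: 0.0835
gripper_force: 0.1
```

Emit:
move_arm(rows=[{"translation": [0,0,-3],"rot": [0,0,0],"hand": 0},{"translation": [0,0,-7],"rot": [0,0,0],"hand": 0},{"translation": [0,0,-11],"rot": [0,0,0],"hand": 0},{"translation": [0,0,-15],"rot": [0,0,0],"hand": 0},{"translation": [-3,-4,-19],"rot": [0,0,0],"hand": 0},{"translation": [-3,-8,-22],"rot": [0,0,0],"hand": 0},{"translation": [-3,-8,-22],"rot": [0,0,0],"hand": 0},{"translation": [-3,-8,-22],"rot": [0,0,0],"hand": 0}])

```text
t: 17.47
eef_pos: [0.6311, -0.0743, 0.2472]
ee_rot: [-3.138, 0.007, -2.963]
force: [1.1, -0.0, 0.2]
width: 0.0877
gripper_force: 0.0
```

Run:
```python
from h import *
p,d,T,P=grab('wrist','w10');near=(abs(P[...,0]-.585)<.1)&(abs(P[...,1])<.08)
print(*fit(P,near&(P[...,2]>.0235)&(P[...,2]<.033),None,(22,34)))
print(arm.get_state()['eef_pos']);path((.58,-.19,.25,-180))
```

```text
[585.8   2.3] L,W 129.1 49.5 yaw 10.0 near [522.3  -8.9] z [26.7 28.1 29.3]
[ 0.62952349 -0.07276733  0.24465006]
[  6.94 -10.67  -0.54] [-0.1   0.22 10.17]
```

The green stone is down (top 28 mm, offset about 1 mm). Next is the orange one.

Emit:
move_arm(rows=[{"translation": [5,-11,0],"rot": [0,0,10.2],"hand": 0},{"translation": [5,-11,0],"rot": [0,0,10.2],"hand": 0},{"translation": [5,-11,0],"rot": [0,0,10.2],"hand": 0},{"translation": [5,-11,0],"rot": [0,0,10.2],"hand": 0},{"translation": [5,-11,0],"rot": [0,0,10.2],"hand": 0},{"translation": [5,-11,0],"rot": [0,0,10.2],"hand": 0}])

```text
t: 18.02
eef_pos: [0.5981, -0.1878, 0.2419]
ee_rot: [-3.14, -0.001, -3.14]
force: [1.1, 0.3, -1.0]
width: 0.0875
gripper_force: 0.0
```

Run:
```python
from h import *
p,d,T,P=grab('wrist','w11');near=(abs(P[...,0]-.55)<.16)&(abs(P[...,1]+.2)<.12)
for k,z in dict(orange=47,dark=25).items():
    m=near&(abs(P[...,2]*1000-z)<4);print(k,m.sum(),*fit(P,m,None,(z-4,z+4)))
print(arm.get_state()['eef_pos']);path((.556,-.1904,.08,-170.5))
```

```text
orange 8279 [ 555.9 -190.7] L,W 162.8 54.3 yaw 9.5 near [ 475.7 -204.1] z [45.8 47.1 48.3]
dark 2235 [ 497.8 -193. ] L,W 92.5 59.3 yaw 2.5 near [ 451.6 -195. ] z [23.6 25.  26.3]
[ 0.59845155 -0.18731782  0.24203429]
[ 4.23 -0.28 16.21] [-0.07 -0.05 -9.36]
```

View pics/w11.png

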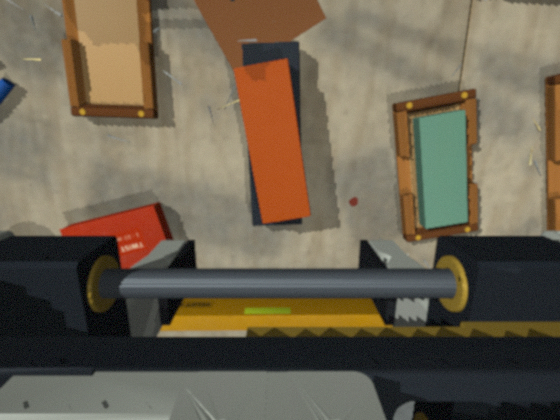

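The green stone sits in its bed at (441,168). The orange stone at (273,140) is on top of the dark one. I'll grasp it at TCP z of about 42 mm.

Emit:
move_arm(rows=[{"translation": [4.2,-0.3,4],"rot": [0,0,-6],"hand": 0},{"translation": [4.2,-0.3,8],"rot": [0,0,-9.4],"hand": 0},{"translation": [4.2,-0.3,12],"rot": [0,0,-9.4],"hand": 0},{"translation": [4.2,-0.3,16.2],"rot": [0,0,-9.4],"hand": 0},{"translation": [4.2,-0.3,16.2],"rot": [0,0,-9.4],"hand": 0},{"translation": [4.2,-0.3,16.2],"rot": [0,0,-9.4],"hand": 0},{"translation": [4.2,-0.3,16.2],"rot": [0,0,-9.4],"hand": 0}])

```text
t: 18.65
eef_pos: [0.5578, -0.191, 0.0817]
ee_rot: [-3.139, -0.0, -2.974]
force: [1.1, -0.6, 0.6]
width: 0.0879
gripper_force: 0.0
```

Run:
```python
from h import *
print(arm.get_state()['eef_pos']);path((.556,-.1906,.042,-170.5))
```

```text
[ 0.55781618 -0.19097708  0.08169284]
[0.17 0.08 3.97] [-0.13 -0.01  0.12]
```

Emit:
move_arm(rows=[{"translation": [0.15,0.05,2],"rot": [0,0,0],"hand": 0},{"translation": [0.15,0.05,3.8],"rot": [0,0,0],"hand": 0},{"translation": [0.15,0.05,3.8],"rot": [0,0,0],"hand": 0},{"translation": [0.15,0.05,3.8],"rot": [0,0,0],"hand": 0},{"translation": [0.15,0.05,3.8],"rot": [0,0,0],"hand": 0}])

```text
t: 19.07
eef_pos: [0.557, -0.1914, 0.0452]
ee_rot: [-3.139, 0.003, -2.975]
force: [0.7, -1.0, -0.8]
width: 0.0877
gripper_force: 0.0
```

Run:
```python
from h import *
s=arm.get_state();print(s['eef_pos'],s['force']);path((.556,-.1906,.042,-170.5))
```

```text
[ 0.55695965 -0.19139065  0.04515542] [ 0.71769451 -0.95492548 -0.78804474]
[0.08 0.09 0.32] [-0.15  0.18  0.06]
```

Emit:
move_arm(rows=[{"translation": [0.05,0.05,0.25],"rot": [0,0,0],"hand": 0},{"translation": [0.05,0.05,0.25],"rot": [0,0,0],"hand": 1},{"translation": [0.05,0.05,0.25],"rot": [0,0,0],"hand": 1},{"translation": [0.05,0.05,0.25],"rot": [0,0,0],"hand": 1},{"translation": [0.05,0.05,0.25],"rot": [0,0,0],"hand": 1},{"translation": [0.05,0.05,0.25],"rot": [0,0,0],"hand": 1},{"translation": [0.05,0.05,0.25],"rot": [0,0,0],"hand": 1},{"translation": [0.05,0.05,0.25],"rot": [0,0,0],"hand": 1}], squeeze=45)

```text
t: 19.73
eef_pos: [0.5546, -0.191, 0.0403]
ee_rot: [-3.14, -0.0, -2.976]
force: [-0.4, 0.6, 1.2]
width: 0.0545
gripper_force: 45.0
```

Emit:
move_arm(rows=[{"translation": [0,0,0],"rot": [0,0,0],"hand": 1},{"translation": [0,0,-1],"rot": [0,0,0],"hand": 1},{"translation": [0,0,-3],"rot": [0,0,0],"hand": 1},{"translation": [0,0,-7],"rot": [0,0,0],"hand": 1},{"translation": [0,0,-10],"rot": [0,0,0],"hand": 1},{"translation": [0,0,-10],"rot": [0,0,0],"hand": 1},{"translation": [0,0,-10],"rot": [0,0,0],"hand": 1}])

```text
t: 20.32
eef_pos: [0.5553, -0.1907, 0.1424]
ee_rot: [-3.14, 0.004, -2.976]
force: [-1.0, 0.1, -4.5]
width: 0.0548
gripper_force: 45.0
```

Run:
```python
from h import *
s=arm.get_state();print(s['eef_pos'],s['force'],s['moment']);path((.4245,-.368,.14,178.3))
```

```text
[ 0.55533855 -0.19071722  0.14235404] [-1.00846967  0.12910237 -4.45934509] [ 0.05742446  0.08772151 -0.03920774]
[ 15.83 -15.33   0.21] [-0.09  0.23 11.2 ]
```

Emit:
move_arm(rows=[{"translation": [15.9,-15.3,0],"rot": [0,0,11.2],"hand": 1},{"translation": [15.9,-15.3,0],"rot": [0,0,11.2],"hand": 1},{"translation": [15.9,-15.3,0],"rot": [0,0,11.2],"hand": 1},{"translation": [15.9,-15.3,0],"rot": [0,0,11.2],"hand": 1},{"translation": [15.9,-15.3,0],"rot": [0,0,11.2],"hand": 1},{"translation": [15.9,-15.3,0],"rot": [0,0,11.2],"hand": 1},{"translation": [15.9,-15.3,3],"rot": [0,0,11.2],"hand": 1},{"translation": [15.9,-15.3,7],"rot": [0,0,11.2],"hand": 1}])

```text
t: 20.98
eef_pos: [0.4235, -0.37, 0.0716]
ee_rot: [-3.138, 0.005, 3.11]
force: [2.0, -0.1, -5.4]
width: 0.0543
gripper_force: 45.0
```

Emit:
move_arm(rows=[{"translation": [0,0,2],"rot": [0,0,0],"hand": 1},{"translation": [0,0,2],"rot": [0,0,0],"hand": 1},{"translation": [0,0,2],"rot": [0,0,0],"hand": 1},{"translation": [0,0,2],"rot": [0,0,0],"hand": 1}])

```text
t: 21.32
eef_pos: [0.4235, -0.3684, 0.0511]
ee_rot: [-3.14, 0.0, 3.113]
force: [0.4, -0.1, -3.1]
width: 0.0545
gripper_force: 45.0
```

Run:
```python
from h import *
s=arm.get_state();print(s['eef_pos'],s['force'],s['moment']);path((.4238,-.368,.0235,178.3))
```

```text
[ 0.42349294 -0.36835647  0.0510891 ] [ 0.36154568 -0.13772828 -3.13957104] [-0.08616915 -0.08275531  0.03695063]
[-0.03  0.04  2.76] [-0.11  0.01  0.04]
```

Emit:
move_arm(rows=[{"translation": [0,0,1.2],"rot": [0,0,0],"hand": 1},{"translation": [0,0,2],"rot": [0,0,0],"hand": 1},{"translation": [0,0,2.5],"rot": [0,0,0],"hand": 1},{"translation": [0,0,2.75],"rot": [0,0,0],"hand": 1},{"translation": [0,0,2.75],"rot": [0,0,0],"hand": 1},{"translation": [0,0,2.75],"rot": [0,0,0],"hand": 1},{"translation": [0,0,2.75],"rot": [0,0,0],"hand": 1}])

```text
t: 21.9
eef_pos: [0.4233, -0.3683, 0.0234]
ee_rot: [-3.14, 0.001, 3.112]
force: [0.0, -0.2, -4.3]
width: 0.0545
gripper_force: 45.0
```

Emit:
move_arm(rows=[{"translation": [0,0,0],"rot": [0,0,0],"hand": 1},{"translation": [0,0,0],"rot": [0,0,0],"hand": 0},{"translation": [0,0,0],"rot": [0,0,0],"hand": 0},{"translation": [0,0,0],"rot": [0,0,0],"hand": 0},{"translation": [0,0,0],"rot": [0,0,0],"hand": 0},{"translation": [0,0,0],"rot": [0,0,0],"hand": 0},{"translation": [0,0,0],"rot": [0,0,0],"hand": 0}])

```text
t: 22.48
eef_pos: [0.4231, -0.3682, 0.0231]
ee_rot: [-3.14, 0.0, 3.112]
force: [0.7, -0.4, -0.0]
width: 0.0858
gripper_force: 0.0
```

Emit:
move_arm(rows=[{"translation": [0,0,-3],"rot": [0,0,0],"hand": 0},{"translation": [0,0,-7],"rot": [0,0,0],"hand": 0},{"translation": [0,0,-11],"rot": [0,0,0],"hand": 0},{"translation": [-3,2,-15],"rot": [0,0,0],"hand": 0},{"translation": [-6,4,-18],"rot": [0,0,0],"hand": 0},{"translation": [-9,6,-22],"rot": [0,0,0],"hand": 0},{"translation": [-9,6,-22],"rot": [0,0,0],"hand": 0},{"translation": [-9,6,-22],"rot": [0,0,0],"hand": 0}])

```text
t: 23.15
eef_pos: [0.5195, -0.3099, 0.2482]
ee_rot: [-3.137, 0.008, 3.115]
force: [0.8, -0.5, 0.0]
width: 0.088
gripper_force: 0.0
```

Run:
```python
from h import *
p,d,T,P=grab('wrist','w12');near=(abs(P[...,0]-.425)<.12)&(abs(P[...,1]+.368)<.08)
print(*fit(P,near&(P[...,2]>.0255)&(P[...,2]<.035),None,(24,36)))
near=(abs(P[...,0]-.55)<.16)&(abs(P[...,1]+.2)<.12)
print(*fit(P,near&(abs(P[...,2]-.025)<.004),None,(20,30)))
print(arm.get_state()['eef_pos']);path((.60,-.19,.24,180))
```

```text
[ 424.7 -367.4] L,W 162.9 54.5 yaw -1.75 near [ 343.3 -364.9] z [28.7 30.  31.3]
[ 540.9 -192. ] L,W 178.0 59.4 yaw 2.25 near [ 451.9 -195.5] z [23.6 25.1 26.4]
[ 0.51724361 -0.30986121  0.24540626]
[-7.94 12.21  0.54] [-0.17  0.28 -1.56]
```

The orange stone is down (top 30 mm, offset under 1 mm). Last is the dark stone.

Emit:
move_arm(rows=[{"translation": [-8,12.2,0],"rot": [0,0,-1.6],"hand": 0},{"translation": [-8,12.2,0],"rot": [0,0,-1.6],"hand": 0},{"translation": [-8,12.2,0],"rot": [0,0,-1.6],"hand": 0},{"translation": [-8,12.2,0],"rot": [0,0,-1.6],"hand": 0},{"translation": [-8,12.2,0],"rot": [0,0,-1.6],"hand": 0},{"translation": [-8,12.2,0],"rot": [0,0,-1.6],"hand": 0},{"translation": [-8,12.2,0],"rot": [0,0,-1.6],"hand": 0}])

```text
t: 23.78
eef_pos: [0.5973, -0.1913, 0.2417]
ee_rot: [-3.14, -0.002, 3.14]
force: [-0.3, -0.3, -0.4]
width: 0.0873
gripper_force: 0.0
```

Run:
```python
from h import *
p,d,T,P=grab('wrist','w13');near=(abs(P[...,0]-.55)<.16)&(abs(P[...,1]+.2)<.12)
print(*fit(P,near&(abs(P[...,2]-.025)<.004),None,(20,30)))
print(arm.get_state()['eef_pos']);path((.551,-.1915,.06,-177.7))
```

```text
[ 550.9 -191.2] L,W 197.3 59.2 yaw 2.25 near [ 452.3 -195.1] z [23.8 25.1 26.3]
[ 0.59723734 -0.19168185  0.24201936]
[ 4.6   0.03 18.21] [-0.08 -0.07 -2.44]
```

View pics/w13.png

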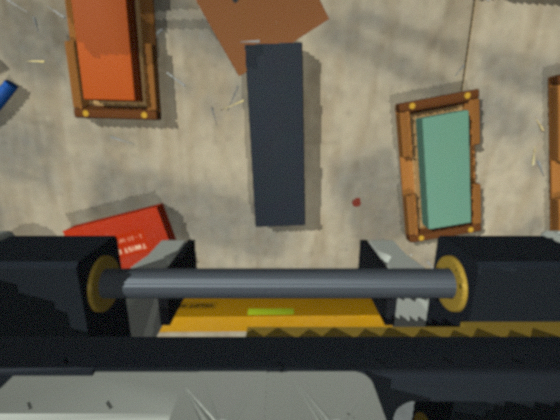

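The dark stone lies alone at (275,133), centre (551,-191) mm, yaw 2.3 degrees. The orange and green stones sit in their beds.

Emit:
move_arm(rows=[{"translation": [4.6,0,4],"rot": [0,0,-2.4],"hand": 0},{"translation": [4.6,0,8],"rot": [0,0,-2.4],"hand": 0},{"translation": [4.6,0,12],"rot": [0,0,-2.4],"hand": 0},{"translation": [4.6,0,16],"rot": [0,0,-2.4],"hand": 0},{"translation": [4.6,0,18.2],"rot": [0,0,-2.4],"hand": 0},{"translation": [4.6,0,18.2],"rot": [0,0,-2.4],"hand": 0},{"translation": [4.6,0,18.2],"rot": [0,0,-2.4],"hand": 0}])

```text
t: 24.42
eef_pos: [0.5508, -0.1922, 0.06]
ee_rot: [-3.14, -0.004, -3.102]
force: [0.8, 0.7, 1.3]
width: 0.0873
gripper_force: 0.0
```

Emit:
move_arm(rows=[{"translation": [0,0,2],"rot": [0,0,0],"hand": 0},{"translation": [0,0,3.7],"rot": [0,0,0],"hand": 0},{"translation": [0,0,3.7],"rot": [0,0,0],"hand": 0},{"translation": [0,0,3.7],"rot": [0,0,0],"hand": 0}])

```text
t: 24.75
eef_pos: [0.5532, -0.1917, 0.0256]
ee_rot: [-3.14, 0.002, -3.101]
force: [0.9, 0.7, 1.0]
width: 0.0878
gripper_force: 0.0
```

Run:
```python
from h import *
s=arm.get_state();print(s['eef_pos'],s['force']);path((.551,-.1913,.0185,-177.7))
```

```text
[ 0.55320334 -0.19171689  0.02562317] [0.94502027 0.73288488 0.95433668]
[0.22 0.05 0.71] [-0.12  0.1   0.01]
```

Emit:
move_arm(rows=[{"translation": [0.15,0.05,0.4],"rot": [0,0,0],"hand": 0},{"translation": [0.15,0.05,0.4],"rot": [0,0,0],"hand": 0},{"translation": [0.15,0.05,0.4],"rot": [0,0,0],"hand": 1},{"translation": [0.15,0.05,0.4],"rot": [0,0,0],"hand": 1},{"translation": [0.15,0.05,0.4],"rot": [0,0,0],"hand": 1},{"translation": [0.15,0.05,0.4],"rot": [0,0,0],"hand": 1},{"translation": [0.15,0.05,0.4],"rot": [0,0,0],"hand": 1},{"translation": [0.15,0.05,0.4],"rot": [0,0,0],"hand": 1}], squeeze=55)

```text
t: 25.42
eef_pos: [0.5509, -0.1908, 0.0199]
ee_rot: [-3.14, 0.0, -3.101]
force: [-0.4, -0.9, 2.5]
width: 0.0593
gripper_force: 55.0
```

Emit:
move_arm(rows=[{"translation": [0,0,0],"rot": [0,0,0],"hand": 1},{"translation": [0,0,-1],"rot": [0,0,0],"hand": 1},{"translation": [0,0,-3],"rot": [0,0,0],"hand": 1},{"translation": [0,0,-7],"rot": [0,0,0],"hand": 1},{"translation": [0,0,-11],"rot": [0,0,0],"hand": 1},{"translation": [0,0,-13],"rot": [0,0,0],"hand": 1},{"translation": [0,0,-13],"rot": [0,0,0],"hand": 1}])

```text
t: 26.0
eef_pos: [0.5532, -0.1908, 0.1553]
ee_rot: [-3.139, 0.008, -3.101]
force: [1.2, 0.2, -5.0]
width: 0.06
gripper_force: 55.0
```

Run:
```python
from h import *
s=arm.get_state();print(s['eef_pos'],s['force'],s['moment']);path((.575,0,.148,-172),(.586,.187,.148,-166.4))
```

```text
[ 0.55320566 -0.19078887  0.15530361] [ 1.20884956  0.16255427 -4.95453524] [-0.00586923 -0.29184015  0.0144339 ]
[-2.95 18.98  0.7 ] [-0.18  0.45 -5.65]
[-3.69 18.36  0.  ] [ 0.   0.  -5.6]
```

Emit:
move_arm(rows=[{"translation": [-3.1,19,0],"rot": [0,0,-5.6],"hand": 1},{"translation": [-3.1,19,0],"rot": [0,0,-5.6],"hand": 1},{"translation": [-3.1,19,0],"rot": [0,0,-5.6],"hand": 1},{"translation": [-3.1,19,0],"rot": [0,0,-5.6],"hand": 1},{"translation": [-3.1,19,0],"rot": [0,0,-5.6],"hand": 1},{"translation": [-3.1,19,0],"rot": [0,0,-5.6],"hand": 1},{"translation": [-3.1,19,0],"rot": [0,0,-5.6],"hand": 1}])

```text
t: 26.58
eef_pos: [0.5729, 0.0022, 0.1479]
ee_rot: [-3.14, -0.003, -3.001]
force: [-0.4, -0.5, -5.6]
width: 0.0594
gripper_force: 55.0
```

Emit:
move_arm(rows=[{"translation": [-3.7,18.3,0],"rot": [0,0,-5.6],"hand": 1},{"translation": [-3.7,18.3,0],"rot": [0,0,-5.6],"hand": 1},{"translation": [-3.7,18.3,0],"rot": [0,0,-5.6],"hand": 1},{"translation": [-3.7,18.3,0],"rot": [0,0,-5.6],"hand": 1},{"translation": [-3.7,18.3,0],"rot": [0,0,-5.6],"hand": 1},{"translation": [-3.7,18.3,3],"rot": [0,0,-5.6],"hand": 1},{"translation": [-3.7,18.3,6],"rot": [0,0,-5.6],"hand": 1},{"translation": [-3.7,18.3,7],"rot": [0,0,-5.6],"hand": 1}])

```text
t: 27.25
eef_pos: [0.5821, 0.1847, 0.0739]
ee_rot: [-3.138, -0.008, -2.907]
force: [-2.1, -1.2, -7.3]
width: 0.0598
gripper_force: 55.0
```

Emit:
move_arm(rows=[{"translation": [0,0,2],"rot": [0,0,0],"hand": 1},{"translation": [0,0,2],"rot": [0,0,0],"hand": 1},{"translation": [0,0,2],"rot": [0,0,0],"hand": 1},{"translation": [0,0,2],"rot": [0,0,0],"hand": 1}])

```text
t: 27.58
eef_pos: [0.5862, 0.1863, 0.0601]
ee_rot: [-3.14, 0.0, -2.906]
force: [-0.4, 0.0, -5.7]
width: 0.0595
gripper_force: 55.0
```

Run:
```python
from h import *
s=arm.get_state();print(s['eef_pos'],s['force'],s['moment']);path((.586,.187,.0275,-166.4))
```

```text
[0.58618217 0.18629039 0.06014041] [-0.43025408  0.02904682 -5.67556198] [ 0.07332411 -0.08262001 -0.01142636]
[0.   0.08 3.26] [-0.1   0.02 -0.12]
```

Emit:
move_arm(rows=[{"translation": [0,0.06,1.2],"rot": [0,0,0],"hand": 1},{"translation": [0,0.06,2],"rot": [0,0,0],"hand": 1},{"translation": [0,0.06,2.7],"rot": [0,0,0],"hand": 1},{"translation": [0,0.06,3.1],"rot": [0,0,0],"hand": 1},{"translation": [0,0.06,3.1],"rot": [0,0,0],"hand": 1},{"translation": [0,0.06,3.1],"rot": [0,0,0],"hand": 1},{"translation": [0,0.06,3.1],"rot": [0,0,0],"hand": 1}])

```text
t: 28.17
eef_pos: [0.5854, 0.1873, 0.028]
ee_rot: [-3.14, -0.0, -2.906]
force: [-0.1, -0.2, -5.9]
width: 0.0597
gripper_force: 55.0
```

Emit:
move_arm(rows=[{"translation": [0,0,0.1],"rot": [0,0,0],"hand": 1},{"translation": [0,0,0.1],"rot": [0,0,0],"hand": 1},{"translation": [0,0,0.1],"rot": [0,0,0],"hand": 0},{"translation": [0,0,0.1],"rot": [0,0,0],"hand": 0},{"translation": [0,0,0.1],"rot": [0,0,0],"hand": 0},{"translation": [0,0,0.1],"rot": [0,0,0],"hand": 0},{"translation": [0,0,0.1],"rot": [0,0,0],"hand": 0},{"translation": [0,0,0.1],"rot": [0,0,0],"hand": 0}])

```text
t: 28.83
eef_pos: [0.5856, 0.1873, 0.0271]
ee_rot: [-3.14, 0.0, -2.906]
force: [0.2, -0.0, -0.1]
width: 0.0869
gripper_force: 0.0
```

Emit:
move_arm(rows=[{"translation": [0,0,-3],"rot": [0,0,0],"hand": 0},{"translation": [0,0,-7],"rot": [0,0,0],"hand": 0},{"translation": [0,0,-11],"rot": [0,0,0],"hand": 0},{"translation": [0,0,-15],"rot": [0,0,0],"hand": 0},{"translation": [-3,0,-18],"rot": [0,0,3],"hand": 0},{"translation": [-5,0,-24],"rot": [0,0,6],"hand": 0},{"translation": [-5,0,-24],"rot": [0,0,6],"hand": 0},{"translation": [-5,0,-24],"rot": [0,0,6],"hand": 0}])

```text
t: 29.5
eef_pos: [0.6375, 0.2003, 0.2733]
ee_rot: [3.141, 0.009, -3.011]
force: [0.6, -0.2, 0.5]
width: 0.0878
gripper_force: 0.0
```

Emit:
move_arm(rows=[{"translation": [0,0,0],"rot": [0,0,0],"hand": 0},{"translation": [0,0,0],"rot": [0,0,0],"hand": 0}])

```text
t: 29.67
eef_pos: [0.6335, 0.1992, 0.2663]
ee_rot: [-3.14, -0.001, -3.011]
force: [0.3, 0.0, -0.4]
width: 0.0877
gripper_force: 0.0
```

Run:
```python
from h import *
p,d,T,P=grab('wrist','w14')
for k,(x,y,z,h) in dict(coarse=(.586,.187,33,.14),polish=(.4754,.3772,26,.08),fine=(.5847,.0015,28,.1)).items():
    near=(abs(P[...,0]-x)<h)&(abs(P[...,1]-y)<.08)
    try: print(k,*fit(P,near&(abs(P[...,2]*1000-z)<3.5),None,(z-4,z+4)))
    except Exception as e: print(k,e)
pt,dt,Tt,_=grab('top','top9');P=cloud('top',dt,Tt)
for k,(x,y,z,h) in dict(coarse=(.586,.187,33,.105),medium=(.4245,-.368,30,.1)).items():
    near=(abs(P[...,0]-x)<h)&(abs(P[...,1]-y)<.08);print('top',k,*fit(P,near&(abs(P[...,2]*1000-z)<6),None,(z-8,z+8)))
cv2.imwrite('pics/c9.png',np.vstack([p[:300,...,::-1],pt[85:275,:,::-1]]))
```

```text
coarse [603.7 197.8] L,W 236.1 97.4 yaw 6.75 near [486.5 184. ] z [31.4 33.1 34.8]
polish [477.5 378.8] L,W 93.9 45.0 yaw 5.5 near [430.8 374.3] z [24.4 25.9 27.3]
fine [585.9   3.1] L,W 128.1 49.7 yaw 10.25 near [522.8  -8.3] z [26.6 28.1 29.4]
top coarse [589.2 185.9] L,W 208.9 60.4 yaw 13.75 near [487.7 161. ] z [28.  32.7 37.6]
top medium [ 422.7 -369.1] L,W 162.5 54.0 yaw -1.75 near [ 341.5 -366.6] z [25.3 30.1 34.7]
```

View pics/c9.png

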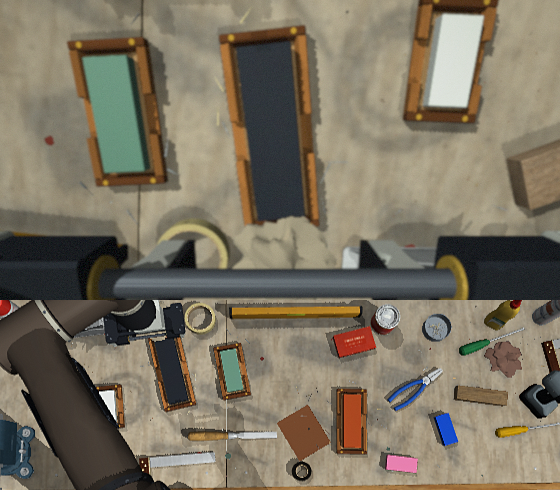

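All four stones are in their beds: dark at (272,130), green at (116,113), white at (452,60), and orange at (350,420) in the top strip. The rag contaminated the coarse fit, so I'll refit by dark colour and hand in if it is good.

Run:
```python
from h import *
p,d,T,P=load('w14');m=(p.max(-1)<75)&(abs(P[...,2]-.033)<.0035)&(abs(P[...,1]-.187)<.08)
r=fit(P,m,None,(29,37));print(*r,arm.get_state()['t'])
c=r[0];u=np.array([np.cos(np.radians(13.6)),np.sin(np.radians(13.6))]);n=np.array([-u[1],u[0]]);e=c-[586,187];print(e@u,e@n)
if abs(e@u)<5 and abs(e@n)<5: print(arm.job_done())
```

```text
[584.8 187.2] L,W 196.0 58.3 yaw 13.5 near [489.5 164.3] z [31.7 33.  34.3] 29.7667
-1.1193247780737845 0.47656273583881686
the job is handed in; nothing more can be done
None
```

All four sharpening stones lie flat and fully down in their own beds, each within about 3 mm of centre by camera. The chisel was left untouched, and I handed the job in at about 30 s of the 115 s allowed; no verdict came back.

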